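# Music off: volume knob to its stop, cordless speaker back in its dock

## Task

Shut the music system down for the night: first turn the big volume knob on the hub anticlockwise all the way to its off stop. Then stand the blue cordless speaker upright in the white collar of its charging dock, keeping hold of it until it is right down in the collar. Do not tip the speaker over, and leave the remote, the coasters and the mug where they are.

Things in the scene. Friction and masses are not known exactly. Their poses are not given: they have to be found in the camera images.
- hub: Music hub: fixed wooden box with a black top, 200 mm (its x) by 160 mm (its y), 60 mm high. Origin at the centre of its underside. The knob stands upright on top at x = -30 mm, y = 0. A red off mark lies between the knob and the -x edge; white dots mark the scale, clockwise from there.
- volume_grip (a point): Grip point of the volume knob, on its axis, 97 mm above the table; turns with the knob. The knob: a 60 mm metal disc (top at 74 mm) with an upright black bar grip 57 mm long (along the point's x), 14 mm thick (y), its top 104 mm above the table. A white pointer line on top marks the bar's -x end; at off it points at the red mark.
- volume (a joint): Angle of the volume knob in rad: 0 at the off stop (fully anticlockwise), growing clockwise as seen from above, to 4.7 at the loud stop. The bar's yaw is the hub's yaw minus this value. It starts between 1.2 and 2.7. Friction torque about 0.06 N m, no spring: it stays where it is left.
- dock: Charging dock, fixed: black foot 110 mm in diameter, 8 mm thick, carrying a round white collar, open at the top, rim 34 mm above the table. Bore 62 mm in diameter, flaring at the mouth; its floor lies 10 mm above the table. Origin at the centre of its underside.
- speaker: Cordless speaker, loose: blue cylinder with white bands, 56 mm in diameter, 114 mm tall, foot chamfered to 50 mm, on top a black flat-sided carrying grip 46 mm long (its x), 18 mm thick (its y), from 114 to 154 mm above the foot; about 0.45 kg. Starts upright on the table, any yaw. Origin at the centre of its underside, z up. Seated, its origin is 10 mm above the dock's.
- remote: Bystander: black remote control lying flat, 150 x 44 x 18 mm, origin at the centre of its underside.
- coasters: Bystander: stack of three 100 mm square coasters, the top one yellow, 21 mm high, origin at the centre of its underside.
- mug: Bystander: white mug standing upright, 80 mm in diameter, 95 mm tall, handle to its +y, origin at the centre of its underside.
There are look-alikes about, which are no part of the job. Several things have the shape of the speaker; the one meant has the colours described above. Of the things that look like the dock, take the one that is nearest to the robot's base at the start.

How it is judged:
On the way, in this order (a step that is already met when the one before it is completed fails the run):
1. the volume knob is turned to its off stop (within 0.08 rad) (value of joint volume below 0.08 rad), for 0.2 s.
2. with the knob off, the speaker is lowered into the dock's collar, still held by the fingers when within 6 mm of the floor (value of joint volume below 0.08 rad and z of speaker in the frame of dock between 0.005 and 0.016 m and horizontal distance between speaker and dock below 0.006 m and angle between speaker's own z axis and vertical below 0.15 rad and contact force between the fingers and speaker above 0.5 N), for 0.1 s.
At the end, for the whole second after the job is handed in: The knob is within 0.08 rad of its off stop; the speaker stands at rest and released in the dock's collar, on its floor (within 3 mm), centred within 6 mm, upright within 0.06 rad (value of joint volume below 0.08 rad and z of speaker in the frame of dock between 0.005 and 0.013 m and horizontal distance between speaker and dock below 0.006 m and angle between speaker's own z axis and vertical below 0.06 rad and linear speed of speaker below 0.02 m/s and velocity of joint volume below 0.05 rad/s); the robot touches nothing.
It fails at once if the speaker is tipped over (more than 0.5 rad) (angle between speaker's own z axis and vertical above 0.5 rad).
It fails at once if the remote, the coasters or the mug is shifted by more than 25 mm (distance of any of remote, coasters, mug from where it was at the start of the episode above 0.025 m).
It also fails if it takes over 72 s, if anything falls off the work surface, if the arm or the gripper's body presses on something with over 40 N, if the wrist force passes 120 N, or if a joint passes its speed limit or range.

## Robot

A 6-joint arm with a two-finger parallel gripper is mounted at the origin on the work surface. World frame = base frame: x ahead of the robot, y to its left, z up, the work surface at z = 0. Lengths are in m, angles in rad, forces in N, time in s.
With the tool pointing down it reaches from about 0.2 to 0.875 m from the base axis. Payload 3.4 kg.
Tool frame: the origin (TCP) lies between the finger pads; the fingertips stand 25 mm ahead of it and the grasp point (between the pads) lies 6 mm ahead of it (r.nose_length is the z of the fingertips in the tool frame, in m); z points along the fingers, x is the direction in which the jaws open and shut, and the axes are right-handed (so a half turn about z gives the same grasp; the last joint's range is limited). The gripper opens to 94 mm and grips with 3 to 60 N. Pads are 16 mm wide; open, the fingers measure 119 mm over their backs; the gripper's body (75 mm by 177 mm) begins 78 mm behind the grasp point.
Start: joints at [1.038, 0.276, 1.505, -0, 1.361, -0.121], TCP at [0.23, 0.527, 0.23] pointing down, gripper open.
Joint ranges: [-2.89, 2.89], [-0.75, 2.08], [0.22, 2.7], [-1.18, 4.32], [0.11, 2.71], [-2.7, 2.7]. Speed limits (rad/s): [2.57, 2.57, 3.14, 3.14, 3.14, 3.14].

## Interface

Orientations are given as a unit quaternion [w, x, y, z].
In Python, from plant import r, gripper_to, inverse_kinematics, vision, models, telemetry gives the robot as it stands. Calls block until the motion is done:
- r.move_to(position, orientation): joint-space move of the TCP to a pose.
- r.move_l(position, rot=None, vel=0.15, guard=None): straight line of the TCP; rot=None keeps the orientation; vel is the mean speed in m/s. With guard (N) it stops when the force on the tool has changed by that much, and returns True; else False.
- r.movej(angles): joint-space move.
- gripper_to(opening, f_grip=None): finger opening in m; f_grip is the grip in N (None keeps the last); returns when the fingers have stopped.
- r.hold(seconds).
- inverse_kinematics(position, orientation): joint angles nearest the present ones, or None.
- vision.snapshot(name): name is "side" or "top"; returns the picture (480x640x3 uint8, red, green, blue); there is no depth.
- vision.get_calibration(name): a dict with "fx", "fy", "cx", "cy" (pixels), "position" and "orientation" of the camera in the world. Camera axes: x right, y down, z forward; pixel columns grow to the right and rows downward; lengths in m; the calibration is good to about 2 mm. A picture is of the moment at which its call begins. get_calibration takes no time and is no camera call.
A pose or a line that the arm cannot do raises r.PlanningError and nothing moves.
- r.sign_off(): hands the job in, once; it reports no verdict.
Trained networks look in the newest picture that a camera, given by its name, has taken for a name from the list of things; names that differ only in an ending like _2 or _b are one class to them, and where a whole thing is asked for, a point or a joint stands for the part that bears it (a point fixed in the world has none). Each returns a list of dicts, best first, with "score" (0 to 1); they miss things now and then, are a little off and sometimes report something else, mostly with a low value. They report only what shows in the picture. A call takes as long as a camera call. They do not tell look-alikes from the thing itself.
- models.boxes_of(thing, camera): "at" ([x, y, z] in m, in world coordinates, good to about 4 mm: the middle of the surface that is visible of it).
- models.regions_of(thing, camera): "pixels" (480x640 bool, what is visible of it).
- models.mark_of(thing, camera): "at" ([x, y, z] in m, in world coordinates, good to about 4 mm: a listed point, or the origin of a listed thing).
Readings, each from a call of its own:
- telemetry.current_t(): time.
- telemetry.current_joints(): joint angles.
- telemetry.current_dq(): joint speeds.
- telemetry.current_joint_efforts(): joint torques, N m.
- telemetry.current_ee_pos(): TCP position.
- telemetry.current_tool_rot(): TCP orientation.
- telemetry.current_wrist_force(): force on the tool from outside, world axes, zero at the start.
- telemetry.current_torque(): the same for the moment, N m.
- telemetry.current_opening(): finger opening in m.
Only numpy, scipy, OpenCV 4.12 (cv2) and the standard library are available. Lean on these libraries where they do the work, as an engineer would, in place of code of your own. Each camera call takes 0.05 s, during which the arm holds its last target.

## Working session

There is one attempt and no reset: what is moved stays moved. The work goes in short steps, each a Python script; the robot and the scene stay as the last script left them, time stands still between calls to the robot, and variables do not carry over. Pictures are saved under pics/ and viewed, and the job is handed in when it is done.

```bash
ls; mkdir -p pics
python3 - <<'E'
from plant import r, gripper_to, inverse_kinematics, vision, models, telemetry
import cv2, numpy as np
for n in ("top","side"):
    im=vision.snapshot(n); cv2.imwrite(f"pics/{n}0.png",im[:,:,::-1]); c=vision.get_calibration(n); print(n,c)
    for th in ("hub","volume_grip","dock","speaker","remote","coasters","mug"):
        try:
            for d in models.mark_of(th,n): print(th,np.round(d["at"],3),round(d["score"],2))
        except Exception as e: print(th,e)
print(telemetry.current_t(), r.nose_length)
E
```

```text
pics
top {'fx': 500.0963031787932, 'fy': 500.0963031787932, 'cx': 314.3333310271633, 'cy': 237.3383230115217, 'position': array([0.53276776, 0.09867754, 1.35497285]), 'orientation': array([ 0.03405263, -0.69571113,  0.71714727, -0.02293996])}
hub [ 0.5   -0.248 -0.002] 0.56
volume_grip [ 0.512  0.036 -0.002] 0.74
volume_grip [ 0.465 -0.244  0.096] 0.58
dock [ 0.688 -0.016 -0.002] 0.77
dock [0.509 0.037 0.002] 0.71
speaker [ 0.571  0.385 -0.   ] 0.73
speaker [ 0.588  0.289 -0.003] 0.7
speaker [0.478 0.312 0.003] 0.61
remote [0.792 0.169 0.   ] 0.68
coasters [ 0.792 -0.19   0.003] 0.81
mug [ 0.503  0.515 -0.004] 0.57
side {'fx': 567.566623587154, 'fy': 567.566623587154, 'cx': 322.9833979922554, 'cy': 248.84508419677869, 'position': array([0.30449478, 1.00719209, 1.09899832]), 'orientation': array([ 0.06923313, -0.14936112,  0.91640697, -0.36482364])}
hub [ 0.496 -0.242 -0.002] 0.6
hub [0.788 0.165 0.002] 0.52
volume_grip [ 0.468 -0.246  0.098] 0.9
dock [ 0.514  0.031 -0.002] 0.92
dock [ 0.693 -0.024  0.002] 0.71
dock [ 0.497 -0.243 -0.002] 0.18
speaker [ 0.568  0.384 -0.003] 0.87
speaker [0.479 0.315 0.001] 0.84
speaker [ 0.587  0.281 -0.   ] 0.62
remote [0.787 0.165 0.002] 0.59
coasters [ 0.788 -0.185 -0.001] 0.86
0.8 0.025
```

View pics/top0.png

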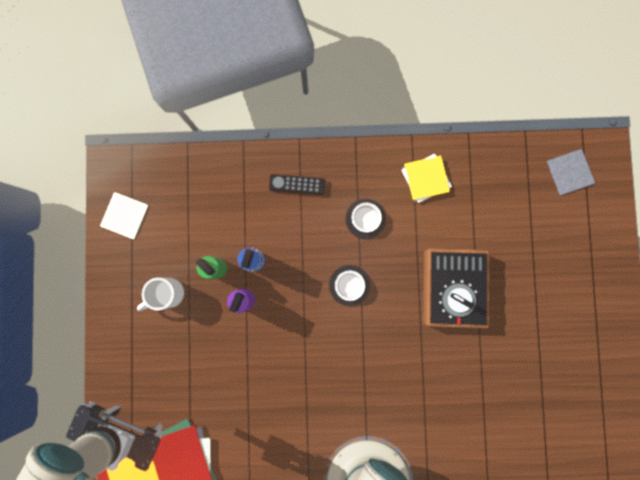

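View pics/side0.png

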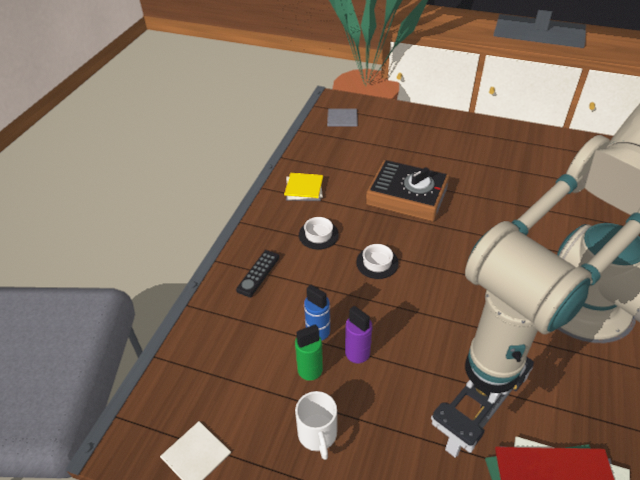

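The top picture shows the blue speaker at (250,260), with green at (211,267) and purple at (240,300). The nearer dock is at (350,286) and the other at (366,218). The hub is at (457,288), with the knob at (459,299) and the red mark at (459,321). Next I zoom in for the yaws.

```bash
cat > h.py <<'E'
from plant import r, gripper_to, inverse_kinematics, vision, models, telemetry
import cv2, numpy as np
from scipy.spatial.transform import Rotation as R
def p2w(n,uv,z):
    c=vision.get_calibration(n); q=np.array(c["orientation"]); M=R.from_quat(q[[1,2,3,0]]).as_matrix()
    uv=np.atleast_2d(uv).astype(float)
    d=np.c_[(uv[:,0]-c["cx"])/c["fx"],(uv[:,1]-c["cy"])/c["fy"],np.ones(len(uv))]@M.T
    s=(z-c["position"][2])/d[:,2]; return c["position"]+d*s[:,None]
def w2p(n,P):
    c=vision.get_calibration(n); q=np.array(c["orientation"]); M=R.from_quat(q[[1,2,3,0]]).as_matrix()
    X=(np.atleast_2d(P)-c["position"])@M; return np.c_[X[:,0]/X[:,2]*c["fx"]+c["cx"],X[:,1]/X[:,2]*c["fy"]+c["cy"]]
def down(yaw): # tool z down, tool x at given yaw
    q=(R.from_euler('z',yaw)*R.from_euler('x',np.pi)).as_quat(); return np.array([q[3],q[0],q[1],q[2]])
def shot(n,f,box=None,s=1):
    im=vision.snapshot(n); o=im
    if box: o=im[box[1]:box[3],box[0]:box[2]]
    cv2.imwrite("pics/"+f,cv2.resize(o,None,fx=s,fy=s,interpolation=cv2.INTER_CUBIC)[:,:,::-1]); return im
E
python3 - <<'E'
import cv2,numpy as np
t=cv2.imread('pics/top0.png')
a=cv2.resize(t[240:340,415:500],None,fx=5,fy=5,interpolation=cv2.INTER_CUBIC)
b=cv2.resize(t[235:335,190:265],None,fx=5,fy=5,interpolation=cv2.INTER_CUBIC)
cv2.imwrite('pics/z0.png',np.hstack([a,b]))
s=cv2.imread('pics/side0.png')
a=cv2.resize(s[150:230,360:460],None,fx=4,fy=4,interpolation=cv2.INTER_CUBIC)
b=cv2.resize(s[280:360,290:390],None,fx=4,fy=4,interpolation=cv2.INTER_CUBIC)
cv2.imwrite('pics/z1.png',np.hstack([a,b]))
E
```

```text
(no output)
```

View pics/z0.png

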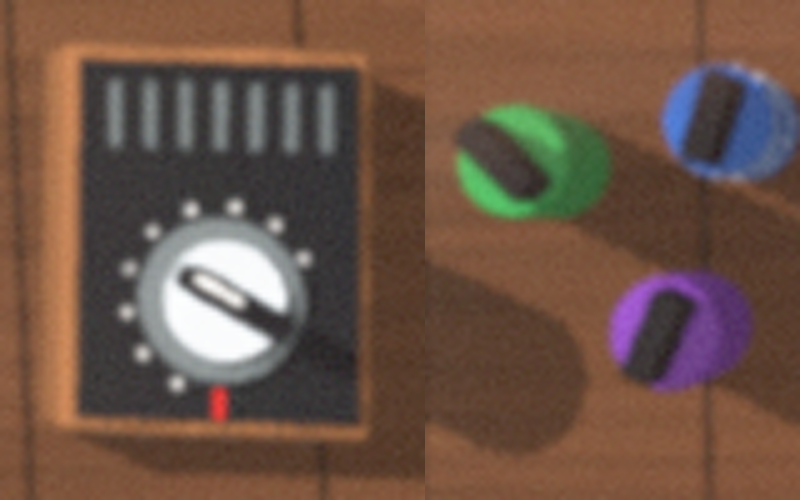

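View pics/z1.png

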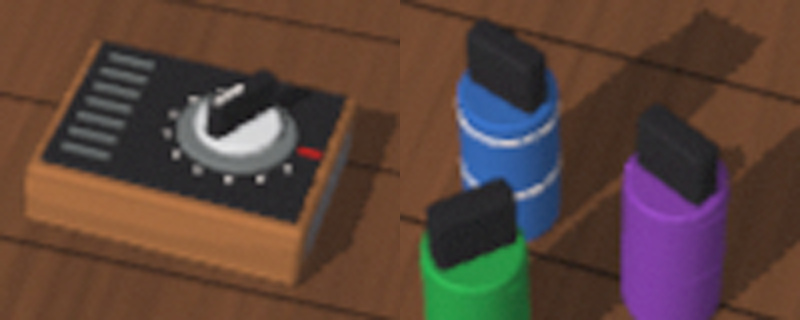

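The left zoom shows the pointer end of the bar at zoom pixel (183,272), which is up and left of the axis. The red mark is at the bottom, so volume is about 2 rad. Now I compute exact positions.

Run:
```python
from h import *
q=telemetry.current_tool_rot();print("tool yaw",R.from_quat(np.array(q)[[1,2,3,0]]).as_matrix()[:,0])
for p,ys in (([.4675,-.2445,.104],[-.508,.5,1.52,1.65,2.633,2.633-np.pi*2,-1.62]),([.586,.281,.2],[-.26+np.pi/2,-.26-np.pi/2]),([.511,.035,.2],[-.26+np.pi/2,-.26-np.pi/2,1.57,0])):
  for y in ys:
    s=inverse_kinematics(p,down(y)); print(p,round(y,2),None if s is None else np.round(s,2))
```

```text
tool yaw [4.00274609e-01 9.16395237e-01 8.43533083e-05]
[0.4675, -0.2445, 0.104] -0.51 [-0.61  0.31  1.8  -0.    1.03 -0.11]
[0.4675, -0.2445, 0.104] 0.5 [-0.61  0.31  1.8  -0.    1.03 -1.11]
[0.4675, -0.2445, 0.104] 1.52 [-0.61  0.31  1.8   0.    1.03 -2.13]
[0.4675, -0.2445, 0.104] 1.65 [-0.61  0.31  1.8   0.    1.03 -2.26]
[0.4675, -0.2445, 0.104] 2.63 None
[0.4675, -0.2445, 0.104] -3.65 None
[0.4675, -0.2445, 0.104] -1.62 [-0.61  0.31  1.8  -0.    1.03  1.01]
[0.586, 0.281, 0.2] 1.31 [ 0.34  0.41  1.38 -0.    1.35 -0.97]
[0.586, 0.281, 0.2] -1.83 [0.34 0.41 1.38 0.   1.35 2.17]
[0.511, 0.035, 0.2] 1.31 [-0.07  0.2   1.69 -0.    1.25 -1.38]
[0.511, 0.035, 0.2] -1.83 [-0.07  0.2   1.69  0.    1.25  1.76]
[0.511, 0.035, 0.2] 1.57 [-0.07  0.2   1.69 -0.    1.25 -1.64]
[0.511, 0.035, 0.2] 0 [-0.07  0.2   1.69 -0.    1.25 -0.07]
```

Run:
```python
from h import *
c=[.4675,-.2445]; q=down(-.508)
gripper_to(.05)
r.move_to(c+[.23],q)
print(r.move_l(c+[.140],vel=.15))
print(r.move_l(c+[.104],vel=.06,guard=6), telemetry.current_ee_pos(), telemetry.current_wrist_force(), telemetry.current_t())
im=shot("top","t1.png",(400,220,520,340),5)
```

```text
False
False [ 0.46761487 -0.24458897  0.10393247] [-0.35273762 -0.20009572  0.79241811] 6.2667
```

View pics/t1.png

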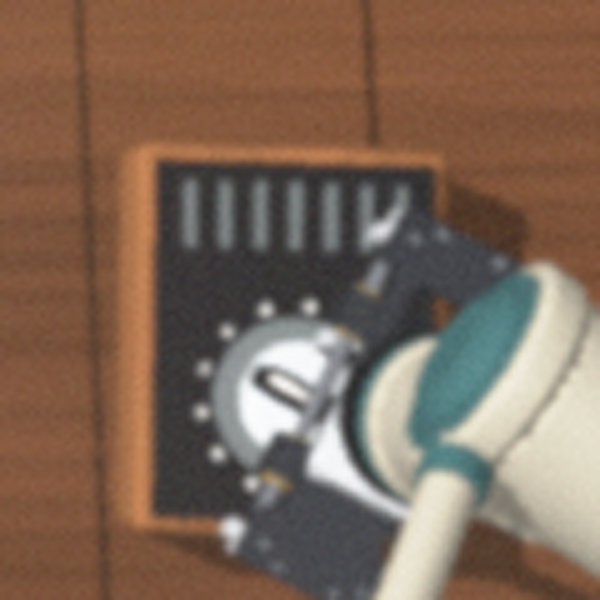

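The fingers straddle the bar, whose pointer end shows at (270,385) in the crop, and nothing is touching. I grip and turn in steps.

Run:
```python
from h import *
print("open",gripper_to(.0,f_grip=20), telemetry.current_opening(), telemetry.current_wrist_force(), telemetry.current_torque())
j0=np.array(telemetry.current_joints()); 
tot=0
for k in range(14):
    st=.35 if tot<1.7 else .1
    if tot+st>2.35: break
    tot+=st; j=j0.copy(); j[5]-=tot; r.movej(j)
    tq=np.array(telemetry.current_torque()); print(round(tot,2), round(telemetry.current_joints()[5]-j0[5],3), np.round(tq,3), np.round(telemetry.current_wrist_force(),1), round(telemetry.current_joint_efforts()[5],3), round(telemetry.current_opening(),4))
    if tot>1.7 and abs(tq[2])>.6: break
print(telemetry.current_t())
```

```text
open False 0.014103384726674982 [ 0.0424301  -0.44612242  0.12684352] [-0.03060346  0.16923452 -0.00947129]
0.35 -0.348 [-0.069  0.122  0.022] [ 0.2 -0.1  0.1] 0.0 0.0139
0.7 -0.696 [-0.032  0.059  0.037] [-0.1 -0.3  0.1] 0.009 0.0138
1.05 -1.046 [-0.06  -0.016  0.088] [-0.2 -0.2  1. ] 0.012 0.0137
1.4 -1.396 [ 0.049 -0.004  0.042] [-0.2  0.5  0.6] 0.013 0.0138
1.75 -1.746 [ 0.091 -0.066  0.036] [-0.1  0.8  0.5] 0.013 0.0136
1.85 -1.845 [ 0.09  -0.118  0.03 ] [-0.   0.9  0.4] -0.027 0.0138
1.95 -1.945 [ 0.137 -0.121  0.066] [1.1 0.3 1. ] -0.026 0.0136
2.05 -2.045 [ 0.155 -0.134 -0.182] [-0.1  0.3  0.8] -0.275 0.014
2.15 -2.145 [ 0.129 -0.05  -0.432] [-0.2  0.6  1.7] -0.546 0.0153
2.25 -2.245 [ 0.166 -0.139 -0.627] [0.7 0.4 0.9] -0.674 0.0168
10.3417
```

The stop was reached at a turn of about 2.03 rad, which matches the estimate. I release, lift and check.

Run:
```python
from h import *
gripper_to(.05)
p=list(telemetry.current_ee_pos()); r.move_l([p[0],p[1],.2],vel=.15)
# go to stand-off near speaker
r.move_to([.586,.281,.26],down(-.2626+np.pi/2))
im=vision.snapshot("top"); cv2.imwrite("pics/t2.png",im[:,:,::-1])
a=cv2.resize(im[240:340,415:500],None,fx=5,fy=5,interpolation=cv2.INTER_CUBIC); cv2.imwrite("pics/t2h.png",a[:,:,::-1])
im=shot("side","s2.png"); print(telemetry.current_t())
```

```text
13.8833
```

View pics/t2h.png

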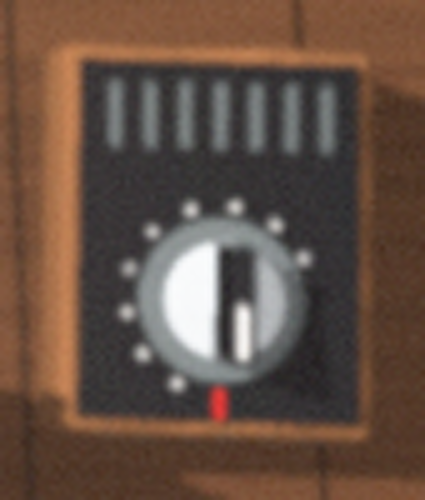

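View pics/s2.png

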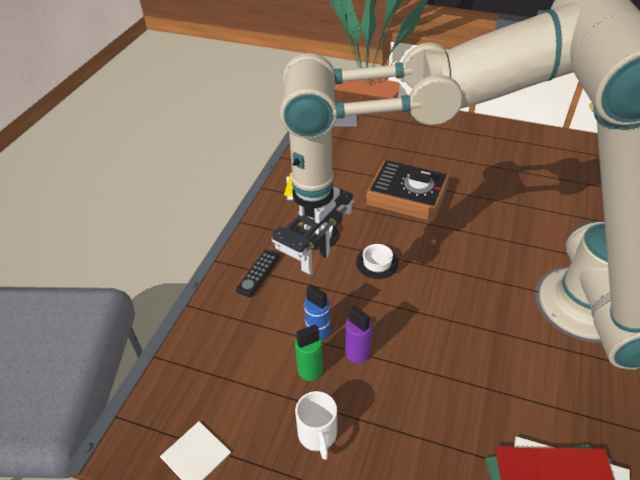

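View pics/t2.png

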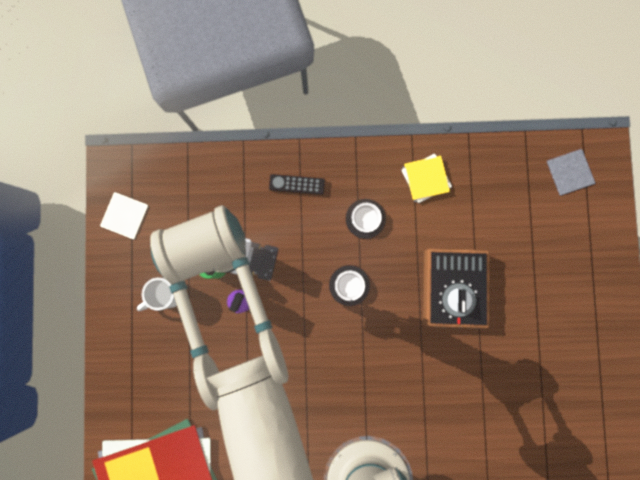

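The pointer at (243,335) in the crop now lies along the hub's x axis and aims at the red mark, so the knob is off. Everything else is where it was. Next I grasp the blue speaker.

Run:
```python
from h import *
A=p2w("top",[(415+243/5-.4,240+305/5-.4),(415+242/5-.4,240+362/5-.4)],.104); d=A[0]-A[1]; print("bar yaw",np.arctan2(d[1],d[0]))
print("side grip",p2w("side",[(317.3,291)],.154))
gripper_to(.046)
c=[.586,.281]
print(r.move_l(c+[.185],vel=.15),r.move_l(c+[.144],vel=.06,guard=5),telemetry.current_ee_pos())
gripper_to(0,f_grip=25)
print(telemetry.current_opening(),np.round(telemetry.current_wrist_force(),2))
print(r.move_l(c+[.149],vel=.03)); print(np.round(telemetry.current_wrist_force(),2), telemetry.current_opening())
im=shot("side","s3.png"); print(telemetry.current_t())
```

```text
bar yaw -0.07100311000993126
side grip [[0.58335079 0.28368579 0.154     ]]
False False [0.58625013 0.28110607 0.14414124]
0.017909399679434525 [-0.53  0.97  0.58]
False
[ 0.61 -0.41 -4.12] 0.01797321994607698
16.5917
```

View pics/s3.png

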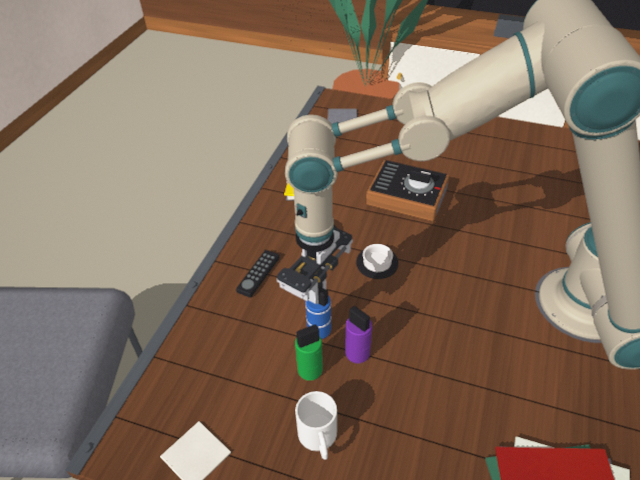

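The speaker is held: wrist force is about −4.1 N and the opening is 18 mm. Before carrying it, I measure the dock centre precisely from the saved pictures.

Run:
```python
import cv2,numpy as np
from h import p2w,w2p
a=cv2.imread('pics/top0.png'); b=cv2.imread('pics/side0.png')
for n,im,(x0,y0,x1,y1) in(("top",a,(322,258,378,314)),("side",b,(350,232,406,284))):
    c=im[y0:y1,x0:x1]; g=c.astype(int)
    w=((g.min(2)>120)&(g.max(2)-g.min(2)<40)).astype(np.uint8)   # white collar
    k,l,s,ce=cv2.connectedComponentsWithStats(w); i=1+np.argmax(s[1:,4]); cn=cv2.findContours((l==i).astype(np.uint8),cv2.RETR_EXTERNAL,cv2.CHAIN_APPROX_NONE)[0][0]
    h=cv2.convexHull(cn); e=cv2.fitEllipse(h); print(n,"white",s[i],e, p2w(n,[(e[0][0]+x0,e[0][1]+y0)],.034))
    d=(g.max(2)<60).astype(np.uint8)|w; k,l,s,ce=cv2.connectedComponentsWithStats(d); i=1+np.argmax(s[1:,4]); cn=cv2.findContours((l==i).astype(np.uint8),cv2.RETR_EXTERNAL,cv2.CHAIN_APPROX_NONE)[0][0]
    e=cv2.fitEllipse(cv2.convexHull(cn)); print(n,"foot",s[i],e,p2w(n,[(e[0][0]+x0,e[0][1]+y0)],.008))
    cc=(.511,.035); t=np.linspace(0,2*np.pi,73); 
    o=cv2.resize(c,None,fx=8,fy=8,interpolation=cv2.INTER_CUBIC)
    for rr,z,col in((.055,.008,(0,255,0)),(.031,.034,(0,0,255))):
        p=w2p(n,np.c_[cc[0]+rr*np.cos(t),cc[1]+rr*np.sin(t),0*t+z]); p=((p-[x0,y0]+.5)*8).astype(int); cv2.polylines(o,[p],1,col,1)
    cv2.imwrite(f"pics/d_{n}.png",o)
A=cv2.imread('pics/d_top.png');B=cv2.imread('pics/d_side.png');B=cv2.copyMakeBorder(B,0,A.shape[0]-B.shape[0],0,0,0); H=np.hstack([A,B]); H=cv2.resize(H,(min(800,H.shape[1]),int(H.shape[0]*min(800,H.shape[1])/H.shape[1])));cv2.imwrite('pics/d.png',H)
```

```text
top white [ 12  12  32  31 768] ((27.52653694152832, 27.111989974975586), (30.869489669799805, 31.150283813476562), 136.63125610351562) [[0.51108959 0.02918059 0.034     ]]
top foot [ 12  12  32  31 768] ((27.52653694152832, 27.111989974975586), (30.869489669799805, 31.150283813476562), 136.63125610351562) [[0.51066291 0.02781272 0.008     ]]
side white [ 13  12  30  28 693] ((26.941848754882812, 25.109291076660156), (28.579504013061523, 30.954336166381836), 85.49508666992188) [[0.51100147 0.03943173 0.034     ]]
side foot [   7   12   44   35 1100] ((27.7723445892334, 29.06264305114746), (34.506439208984375, 43.030155181884766), 89.701416015625) [[0.51033606 0.02863767 0.008     ]]
```

View pics/d.png

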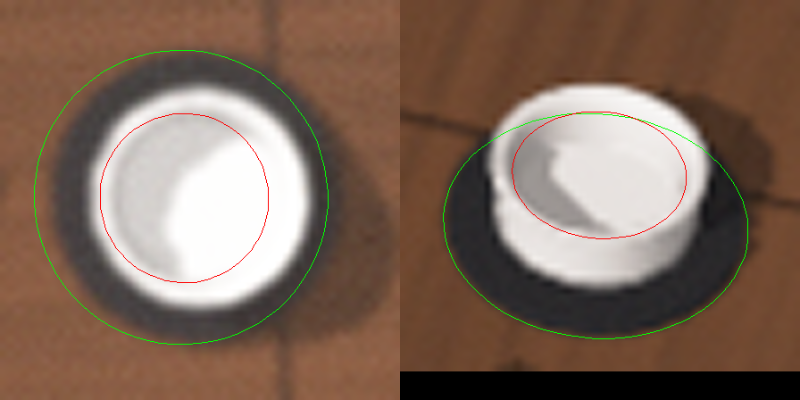

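In both views the collar centre is near (0.511, y). The top picture gives y ≈ 0.0295 and the side picture about 0.0345. On the speaker, where the jaws fixed y at 0.281, the two cameras showed opposite biases of −2.6 and +2.7 mm. Corrected, both agree on y ≈ 0.032. I go to a hover and check the alignment from the side.

Run:
```python
from h import *
r.move_l([.586,.281,.26],vel=.12)
r.move_l([.511,.032,.26],vel=.15)
r.move_l([.511,.032,.204],vel=.1)
r.hold(.3)
print(telemetry.current_ee_pos(),np.round(telemetry.current_wrist_force(),2),telemetry.current_opening())
im=shot("side","s4.png",(300,150,460,300),4); cv2.imwrite("pics/s4full.png",im[:,:,::-1]); im=shot("top","t4.png"); print(telemetry.current_t())
```

```text
[0.51132437 0.03195755 0.20455996] [ 0.53  1.38 -4.51] 0.01802453157254916
20.6583
```

View pics/s4.png

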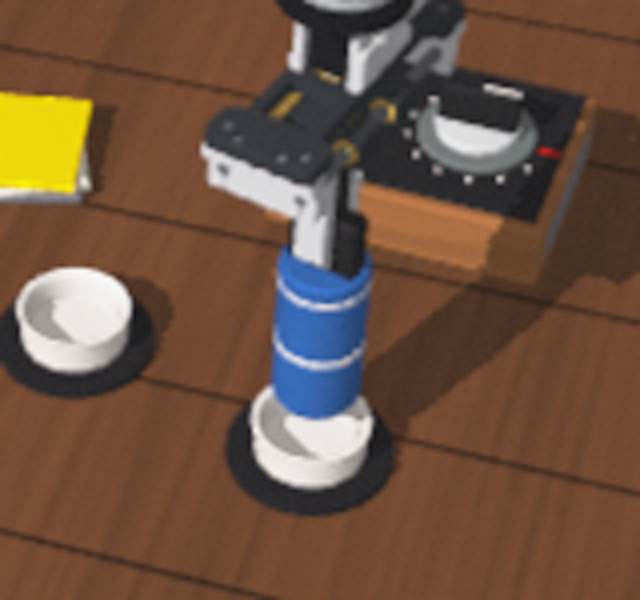

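View pics/t4.png

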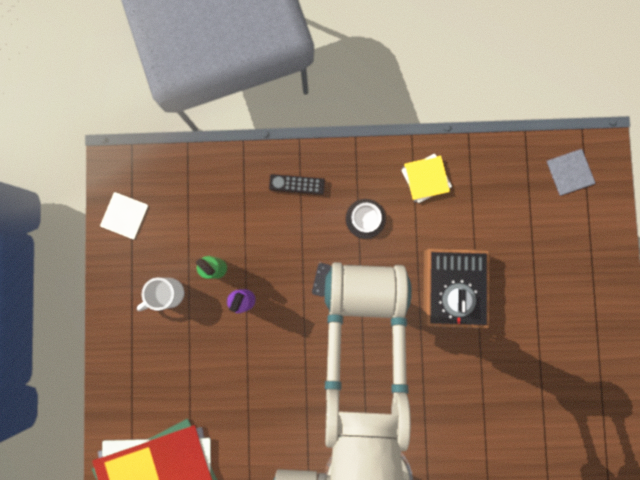

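The speaker hangs upright above the collar, with its foot at crop pixel (317,405) and the collar at (311,430). I fit the silhouettes in that picture to get the relative offset.

Run:
```python
import cv2,numpy as np
from h import w2p
from scipy.optimize import minimize
im=cv2.imread('pics/s4full.png').astype(int); B,G,Rr=im[...,0],im[...,1],im[...,2]
t=np.linspace(0,2*np.pi,60)
def ring(x,y,z,rr,tx=0,ty=0,z0=0): return w2p("side",np.c_[x+rr*np.cos(t)+tx*(z-z0),y+rr*np.sin(t)+ty*(z-z0),0*t+z])
# blue edges per row between the bands (subpixel centre)
blue=((B>90)&(B-Rr>50)); 
for v in range(222,248,3):
    u=np.where(blue[v,350:400])[0]+350; 
    if len(u): print(v,u.min(),u.max(),(u.min()+u.max())/2,end=' ; ')
print()
foot=0.0605
for v in range(222,248,3):
    P=np.vstack([ring(.5113,.032,foot+.0,.025),ring(.5113,.032,foot+.004,.028),ring(.5113,.032,foot+.114,.028)]).astype(np.float32)
    h=cv2.convexHull(P); m=np.zeros((480*8,640*8),np.uint8); 
    cv2.fillPoly(m,[((h+.5)*8).astype(int)],1); u=np.where(m[v*8+4])[0]/8-.5; print(v,round(u.min(),1),round(u.max(),1),round(u.mean(),1),end=' ; ')
print(); vv=np.where(m.any(1))[0]/8-.5; print("model v",vv.min(),vv.max(), "obs bottom blue", np.where(blue[:,365:395].any(1))[0].max())
# dock: white collar extents
w=(im.min(2)>110)&(im.max(2)-im.min(2)<45)
for v in range(252,272,3):
    u=np.where(w[v,355:400])[0]+355; print(v,u.min(),u.max(),(u.min()+u.max())/2,end=' ; ')
print()
for R_ in(.039,.040,.041):
    h=cv2.convexHull(np.vstack([ring(.511,.032,.034,R_),ring(.511,.032,.008,R_)]).astype(np.float32)); m[:]=0; cv2.fillPoly(m,[((h+.5)*8).astype(int)],1)
    print(R_,[(v,)+tuple(np.round([(lambda u:(u.min(),u.max(),u.mean()))(np.where(m[v*8+4])[0]/8-.5)][0],1)) for v in(255,261,267)], np.where(m.any(1))[0].max()/8-.5, np.where(m.any(1))[0].min()/8-.5)
print("obs white bottom",np.where(w[:,370:385].any(1))[0].max())
```

```text
222 370 390 380.0 ; 225 369 390 379.5 ; 228 369 390 379.5 ; 231 369 390 379.5 ; 234 369 390 379.5 ; 237 368 387 377.5 ; 240 368 389 378.5 ; 243 368 389 378.5 ; 246 368 389 378.5 ; 
222 368.2 391.8 380.0 ; 225 368.1 391.5 379.8 ; 228 368.0 391.2 379.6 ; 231 367.9 390.9 379.4 ; 234 367.6 390.6 379.1 ; 237 367.5 390.4 378.9 ; 240 367.4 390.0 378.7 ; 243 367.1 389.8 378.4 ; 246 367.0 389.5 378.2 ; 
model v 206.875 255.125 obs bottom blue 254
252 363 391 377.0 ; 255 362 392 377.0 ; 258 363 392 377.5 ; 261 363 391 377.0 ; 264 364 390 377.0 ; 267 366 388 377.0 ; 270 370 384 377.0 ; 
0.039 [(255, np.float64(362.4), np.float64(393.0), np.float64(377.7)), (261, np.float64(362.1), np.float64(392.5), np.float64(377.3)), (267, np.float64(364.0), np.float64(391.0), np.float64(377.5))] 273.25 244.0
0.04 [(255, np.float64(362.0), np.float64(393.4), np.float64(377.7)), (261, np.float64(361.8), np.float64(392.9), np.float64(377.3)), (267, np.float64(363.5), np.float64(391.5), np.float64(377.5))] 273.5 243.75
0.041 [(255, np.float64(361.5), np.float64(393.6), np.float64(377.6)), (261, np.float64(361.2), np.float64(393.2), np.float64(377.2)), (267, np.float64(363.1), np.float64(391.9), np.float64(377.5))] 273.75 243.5
obs white bottom 271
```

The speaker's axis coincides with the TCP in x. The dock sits about 1 mm further out in +x and possibly about 1 mm lower in y. I lower with a force guard.

Run:
```python
from h import *
c=[.5118,.0312]
r.move_l(c+[.200],vel=.05)
print("rim",r.move_l(c+[.175],vel=.05,guard=6),np.round(telemetry.current_ee_pos(),4),np.round(telemetry.current_wrist_force(),2),np.round(telemetry.current_torque(),2))
for z in(.168,.162,.158):
    g=r.move_l(c+[z],vel=.03,guard=8); print(z,g,np.round(telemetry.current_ee_pos(),4),np.round(telemetry.current_wrist_force(),2),np.round(telemetry.current_torque(),2))
    if g: break
shot("side","s5.png",(300,150,460,300),4); print(telemetry.current_t(),telemetry.current_opening())
```

```text
rim False [0.5119 0.0312 0.1749] [-0.02 -0.78 -4.08] [ 0.    0.   -0.01]
0.168 False [0.5116 0.0312 0.1678] [ 0.72 -0.44 -4.11] [-0.04  0.02 -0.04]
0.162 False [0.5116 0.0312 0.1617] [-0.6  -0.02 -4.33] [-0.01  0.01  0.01]
0.158 False [0.5116 0.0312 0.1577] [-0.3   0.63 -3.96] [ 0.04 -0.07 -0.02]
22.625 0.01804848869601673
```

View pics/s5.png

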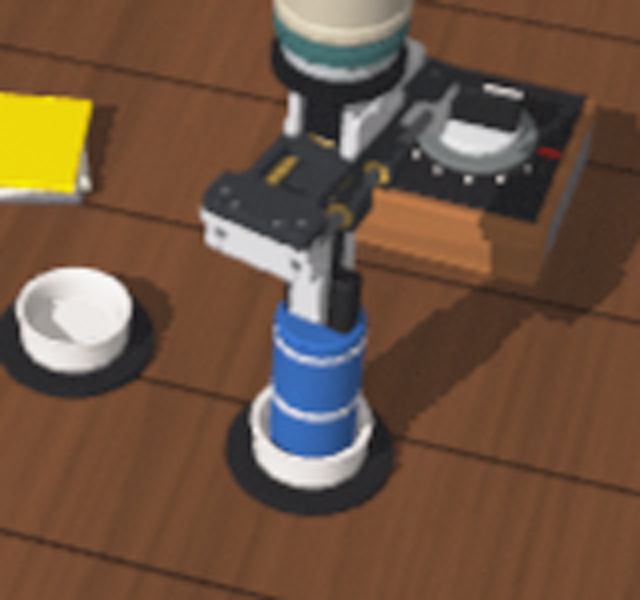

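The foot is inside the collar at crop pixel (313,445) with no contact force. I lower the rest of the way to the floor, hold there, then release.

Run:
```python
from h import *
c=[.5118,.0312]
for z in(.156,.1545,.153,.152,.151):
    g=r.move_l(c+[z],vel=.015,guard=5); print(z,g,np.round(telemetry.current_ee_pos(),4),np.round(telemetry.current_wrist_force(),2))
    if g or telemetry.current_wrist_force()[2]>0: break
r.hold(.5); print(np.round(telemetry.current_wrist_force(),2),np.round(telemetry.current_torque(),2),telemetry.current_opening())
shot("side","s6.png",(300,150,460,300),4); print(telemetry.current_t())
```

```text
0.156 False [0.5118 0.0312 0.1559] [ 0.04 -0.29 -4.37]
0.1545 False [0.5117 0.0312 0.1544] [ 0.3   0.38 -4.41]
0.153 False [0.5122 0.0312 0.1542] [-1.43  0.38  4.75]
[-2.08  0.23  5.33] [ 0.01  0.55 -0.07] 0.01800204612148718
23.9583
```

View pics/s6.png

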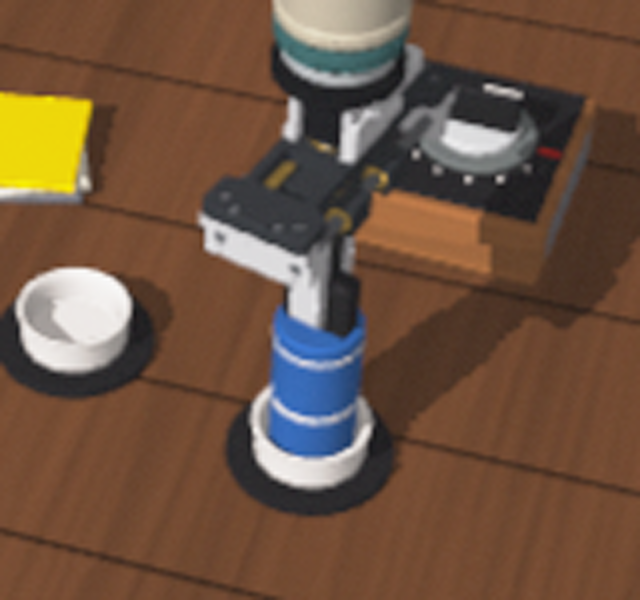

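Contact came at TCP z = 0.1542. The grasp height of 0.1441 plus the 0.010 floor gives 0.1541, so the speaker is on the floor of the collar, held. I release and retreat.

Run:
```python
from h import *
r.move_l([.5118,.0312,.1541],vel=.02); r.hold(.2)
gripper_to(.05); r.hold(.2)
r.move_l([.5118,.0312,.26],vel=.08)
r.movej([1.038,.1,1.4,0,1.64,-.121]) 
r.hold(.3)
im=shot("side","s7.png"); cv2.imwrite("pics/s7c.png",cv2.resize(im[150:300,300:460],None,fx=4,fy=4,interpolation=cv2.INTER_CUBIC)[:,:,::-1])
im=shot("top","t7.png"); cv2.imwrite("pics/t7c.png",cv2.resize(im[230:350,310:510],None,fx=4,fy=4,interpolation=cv2.INTER_CUBIC)[:,:,::-1])
for n in("top","side"):
  for th in ("speaker","mug","remote","coasters"): print(n,th,[(np.round(d["at"],3).tolist(),round(d["score"],2)) for d in models.mark_of(th,n)])
print(telemetry.current_t(),telemetry.current_ee_pos(),np.round(telemetry.current_wrist_force(),2))
```

```text
top speaker [([0.48, 0.314, -0.0], 0.81), ([0.513, 0.036, 0.012], 0.79), ([0.57, 0.389, -0.003], 0.55)]
top mug [([0.506, 0.516, -0.005], 0.6)]
top remote [([0.794, -0.188, 0.001], 0.71), ([0.509, 0.037, -0.0], 0.68), ([0.791, 0.168, 0.001], 0.56), ([0.5, -0.246, -0.002], 0.19)]
top coasters [([0.792, -0.189, 0.002], 0.74), ([0.509, 0.034, 0.012], 0.71)]
side speaker [([0.511, 0.029, 0.011], 0.91), ([0.475, 0.315, 0.0], 0.67), ([0.569, 0.383, -0.001], 0.55)]
side mug [([0.504, 0.52, 0.002], 0.8)]
side remote [([0.787, 0.162, 0.0], 0.85)]
side coasters [([0.792, -0.188, -0.002], 0.61)]
29.5333 [0.18792489 0.45541818 0.3675633 ] [ 0.12  0.36 -0.37]
```

View pics/s7.png

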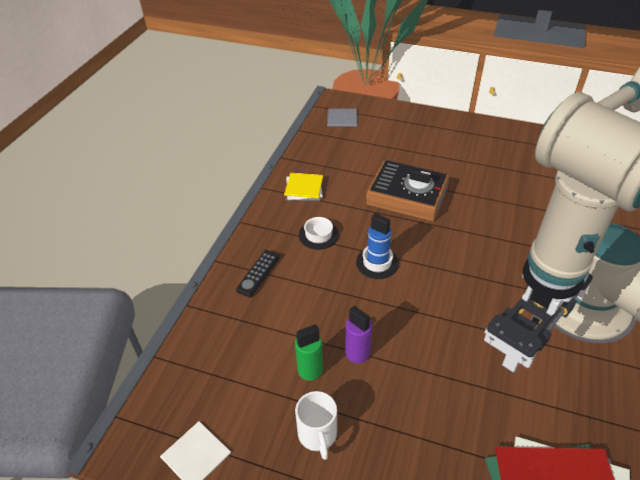

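View pics/t7c.png

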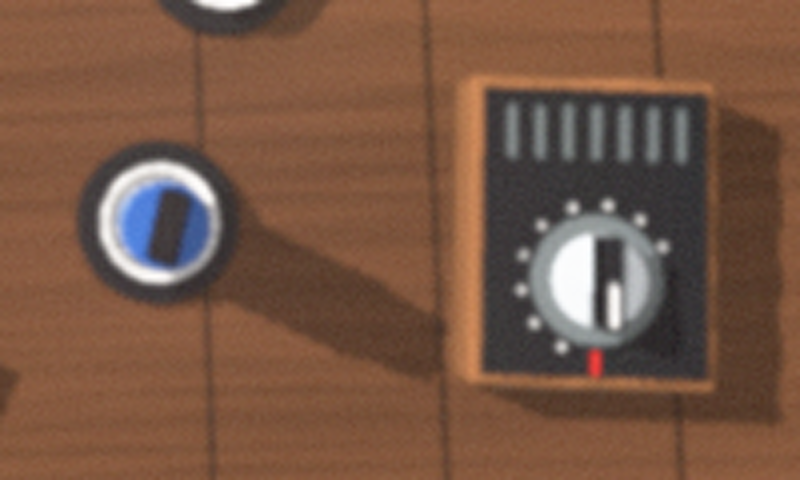

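View pics/s7c.png

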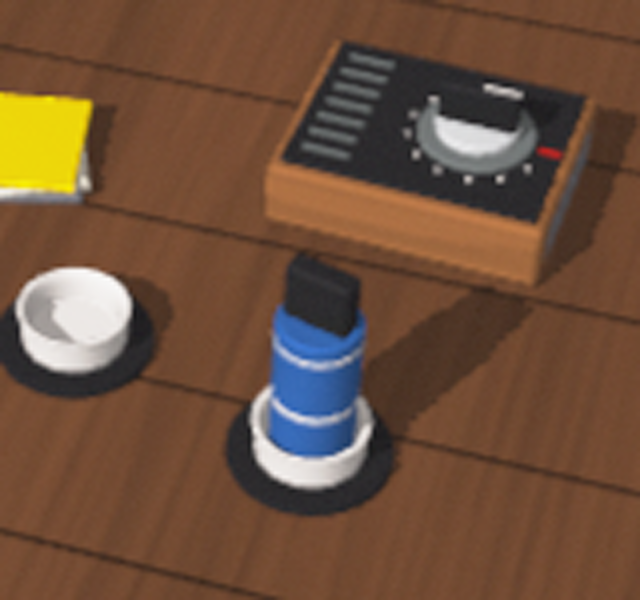

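The speaker stands upright inside the collar, at (378,245) in the side view. The knob pointer is at the red mark, the bystanders haven't moved and the arm is clear. I hand it in.

```bash
python3 -c "
from plant import r; print(r.sign_off())"
```

```text
the job is handed in; nothing more can be done
None
```

The job is handed in at about 30 s of the 72 s allowed. The knob is at its off stop, and the blue speaker stands released in the collar of the nearer dock.

- **Knob:** I gripped the bar and turned it anticlockwise. The reaction torque rose at about 2.03 rad, the angle I had estimated from the picture. The pointer now lines up with the red mark. My pixel measurement puts the bar within about 0.03 rad of the hub's direction.
- **Speaker:** It was lifted by its grip and lowered under a force guard. It touched down at TCP z = 0.1542 m, where the collar floor should be (0.1541 m expected), and was held there for 0.5 s before release. The final pictures show it upright and inside the collar.
- **Bystanders:** The remote, coasters and mug read within about 5 mm of their first positions, which is the networks' own noise.
- **Readings that disagreed:** The two cameras differed by about 5 mm on the dock's y. I corrected this from their opposite errors on the gripped speaker, and it went in without touching the rim. In the last check the networks' speaker y differed by 7 mm between cameras, with the same dock in view. The top camera also reported low-quality false finds of the remote and coasters, which the pictures did not support.

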